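# Tighten the strap clamp that holds the soft jaw

## Robot

A 7-joint arm with a two-finger parallel gripper is mounted at the origin on a cart in front of the work surface, level with it; the furniture and walls round the work are solid. World frame = base frame: x ahead of the robot, y to its left, z up, the work surface at z = 0. Lengths are in mm, angles in rad, forces in N, time in s.
With the tool pointing down it reaches from about 400 to 875 mm from the base axis. Payload 4.4 kg.
Tool frame: the origin (TCP) lies at the very end of the fingers, on their centre line; the grasp point (between the pads) lies 19 mm behind it; z points along the fingers, y is the line along which they close (so a half turn about z gives the same grasp; the last joint's range is limited). The gripper opens to 85 mm and grips with 20 to 120 N. Pads are 22 mm wide; open, the fingers measure 114 mm over their backs; the gripper's body (76 mm by 85 mm) begins 54 mm behind the grasp point. The pads swing forward as they close: fully open they stand 13 mm farther back than shut.
Start: joints at [-1.233, 0.628, 0.038, 1.517, -0.027, 0.996, -0.02], TCP at [255.373, 597.748, 231.313] pointing down, gripper open.
Joint ranges: [-3.06, 3.06], [-0.37, 2.12], [-1.25, 1.32], [0.18, 2.47], [-1.1, 4.24], [0.23, 1.98], [-2.94, 2.94]. Speed limits (rad/s): [2.57, 2.57, 3.14, 3.14, 3.14, 3.14, 3.14].

## Interface

Orientations are given as [roll, pitch, yaw] about the fixed x, y, z axes, in that order (R = Rz(yaw) Ry(pitch) Rx(roll)).
In Python, from cell import sensors, get_image, camera_params, order gives the robot as it stands.
- The arm moves only by the shell command python3 -m inch 'ROWS' [OPENING]. ROWS is JSON, a list that holds one entry, the list of rows, each a list of 4 numbers: the shift along the tool's x, y, z in cm, then the turn about the tool's z in degrees. A call has 1 to 8 rows; each row is the pose to reach, as a shift and turn from the pose commanded when the call began, along the tool's axes at that moment; what a row does not reach only later rows make up. A row lasts 1/12 s, in which the tool goes at most 41.7 mm and 7.16 degrees, less where a joint would pass 70% of its speed; a pose out of reach is approached as far as the arm can. A call with a gripper value outside its range is refused whole. OPENING is the finger opening in cm, from 0 to 8.54, set as the call begins (- or left out, the last holds). The fingers move at their own pace and stop on an object; the grip force is fixed at half the most. Time passes only in rows, so rows that repeat a pose let the fingers close. It gives the time, the measured TCP pose, the force, the opening and the grip force at its end, in the units of the state.
- sensors.read_state(): the state, without advancing time (a new reading comes with each control period).
- get_image(name): name is "scene" or "top" or "wrist"; returns the picture (384x512x3 uint8, blue, green, red); there is no depth.
- camera_params(name): a dict with "mtx" (3x3 intrinsics, pixels), "rvec" (rotation vector, rad) and "tvec" (3), from world to camera coordinates, as OpenCV has them. Camera axes: x right, y down, z forward; pixel columns grow to the right and rows downward; lengths in mm; the calibration is good to about 2 mm. A picture is of the moment at which its call begins: read the wrist's pose just before it. camera_params takes no time and is no camera call; for the wrist camera it gives the pose at the moment of the call.
- order.finish_job(): hands the job in; it is judged then, once.
The state is a dict: "clock": time; "qpos": joint angles; "qd": joint speeds; "tau": joint torques, N m; "eef_pos": TCP position; "tool_rot": TCP orientation; "force": force on the tool from outside, world axes, zero at the start; "torque": the same for the moment, N m; "width": finger opening in mm; "gripper_force": force on a finger pad.
Only numpy, scipy, OpenCV 4.12 (cv2) and the standard library are available. Lean on these libraries where they do the work, as an engineer would, in place of code of your own. Each camera call takes 0.05 s, during which the arm holds its last target. There are 200 camera calls.

## Task

One of the two strap clamps on the bench has a pale steel lathe jaw lying under its strap; the other clamp is empty. Turn the T-handled nut of the clamp with the jaw clockwise (seen from above) until it stops tight, so that the jaw is held down where it lies. Leave the empty clamp loose, and let go of the nut at the end.

Things in the scene. Friction and masses are not known exactly. Their poses are not given: they have to be found in the camera images.
- work_nut_grip (a point): Centre of the steel cross bar of the T-handled nut on the clamp with the jaw, on the upright stud axis, 81 to 84 mm above the bench (sinks as it is screwed down). Bar: 60 mm along this point's x, 14 along y, 24 high; grip it across the 14 mm from above. Below the bar: a 14 mm sleeve with 16 mm free height, a 25 mm flange, a washer, then the strap, its top 35 mm below this point.
- work_nut (a joint): Turn of that nut in rad: 0 is loosest, it grows as the nut is turned clockwise seen from above, and the nut stops tight at 1.40. It starts between 0.1 and 0.6, stays where it is left, turns with about 0.1 N m and sinks 2.5 mm per rad; the strap bears on the jaw only at the very end.
- empty_nut (a joint): The same for the nut of the other, empty clamp, which looks just the same and stands 14 to 30 cm away: 0.1 to 0.6 at the start, loose.
- soft_jaw_center (a point): Centre (half-way up) of the pale steel soft jaw, 35 x 72 x 22 mm, a block with two screw holes lying loose on the 12 mm thick base plate of its clamp, under the end of the strap, its middle about 34 mm from the stud axis. x along its 35 mm, y along its 72 mm, z up. (Another such jaw lies by itself on the bench and is not part of the job.)

How it is judged (in metres and radians):
At the end, for the whole second after the job is handed in: The nut of the clamp with the jaw is turned clockwise to its stop (within 0.12 rad of 1.40) and at rest, the jaw lies within 12 mm of where it lay, and the nut of the empty clamp is still loose (below 0.9 rad) (value of joint work_nut above 1.28 rad and velocity of joint work_nut between -0.05 and 0.05 rad/s and value of joint empty_nut below 0.9 rad and distance of soft_jaw_center from where it was at the start of the episode below 0.012 m); the robot touches nothing.
It fails at once if the empty clamp is screwed down (its nut beyond 0.9 rad) (value of joint empty_nut above 0.9 rad).
It fails at once if the jaw is pushed more than 20 mm from its place (distance of soft_jaw_center from where it was at the start of the episode above 0.02 m).
It also fails if it takes over 29 s, if anything falls off the work surface, if the arm or the gripper's body presses on something with over 40 N, if the wrist force passes 120 N, or if a joint passes its speed limit or range.

## Working session

There is one attempt and no reset: what is moved stays moved. The work goes in short steps, Python scripts to look and compute and a shell command to move; the robot and the scene stay as the last step left them, time stands still between calls to the robot, and variables do not carry over. Pictures are saved under pics/ and viewed, at most 10 in all, crops included, and the job is handed in when it is done.

```bash
mkdir -p pics
python3 - <<'E'
from cell import sensors,get_image,camera_params
import cv2
s=sensors.read_state();print(s['clock'],s['eef_pos'],s['tool_rot'],s['width'])
for n in("top","scene"):
    cv2.imwrite(f"pics/{n}0.png",get_image(n))
E
```

```text
0.0 [255.08656002 597.18773499 230.37698985] [-3.13970797e+00 -9.20697314e-06  2.73783046e+00] 85.6106531873622
```

View pics/top0.png

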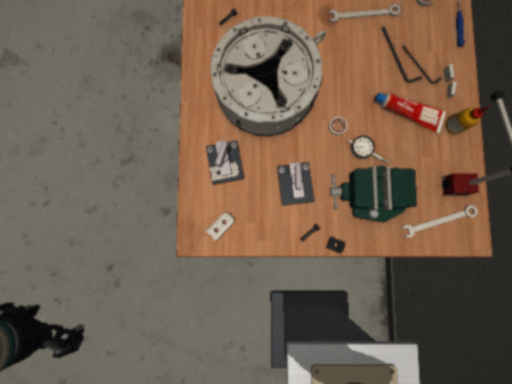

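View pics/scene0.png

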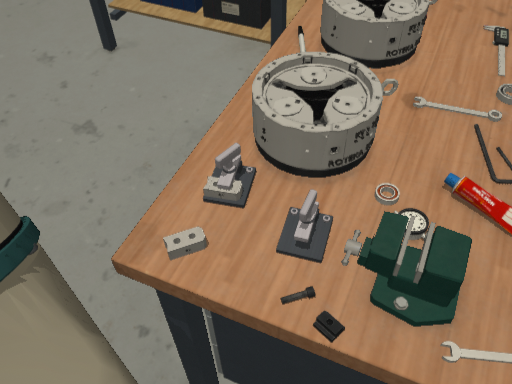

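The two clamps are at about (225,160) and (296,183) in the top view. The left one seems to hold the jaw, and the loose jaw is at (221,227). I'll enlarge both clamps in both views.

Run:
```python
import cv2,numpy as np
t=cv2.imread("pics/top0.png");s=cv2.imread("pics/scene0.png")
a=cv2.resize(t[130:215,195:325],(780,510),interpolation=cv2.INTER_CUBIC)
cv2.imwrite("pics/tz.png",a)
b=cv2.resize(s[135:265,190:345],(775,650),interpolation=cv2.INTER_CUBIC)
cv2.imwrite("pics/sz.png",b[:600])
from cell import camera_params
for n in("top","scene"):
    p=camera_params(n);R=cv2.Rodrigues(np.array(p['rvec'],float))[0];print(n,-R.T@np.array(p['tvec']).ravel(),np.array(p['mtx'])[0,0],R[2])
```

```text
top [396.96050965 222.48845848 941.78541483] 365.3387439275561 [ 0.13117794  0.01411868 -0.9912583 ]
scene [ 31.56512809 -18.17386101 728.78311891] 484.3729960392663 [ 0.58840452  0.27809571 -0.75923837]
```

View pics/tz.png

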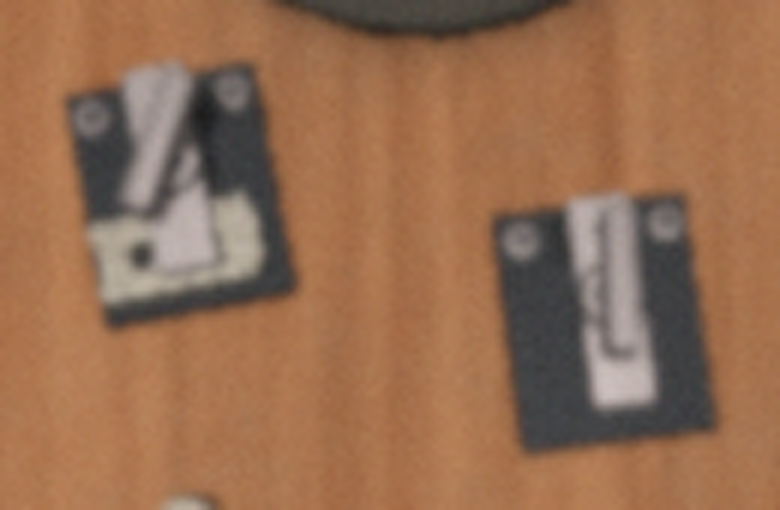

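View pics/sz.png

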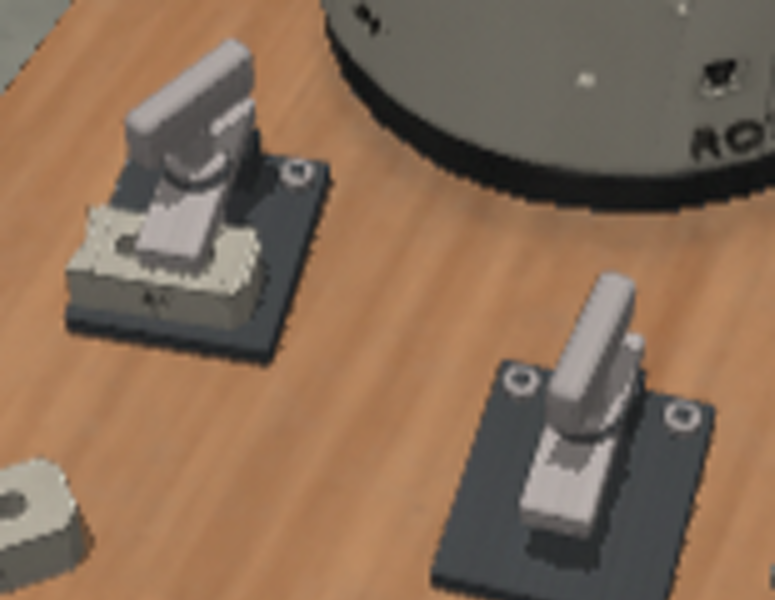

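The left clamp holds the jaw. Its bar's top face runs in the scene crop from about (143,130) to (243,50), and in the top crop from about (138,205) to (180,75). I'll cast both onto z≈95.

```bash
cat > h.py <<'E'
import cv2,numpy as np
from cell import sensors,get_image,camera_params
def ray(p,uv,z):
    K=np.array(p['mtx'],float);R=cv2.Rodrigues(np.array(p['rvec'],float))[0];t=np.array(p['tvec'],float).ravel()
    d=R.T@np.linalg.solve(K,[uv[0],uv[1],1]);c=-R.T@t
    return c+d*(z-c[2])/d[2]
def rot(s): 
    from scipy.spatial.transform import Rotation as Ro
    return Ro.from_euler('xyz',s['tool_rot']).as_matrix()
E
python3 - <<'E'
from h import *
for n,e in(("scene",[(190+243/5,135+50/5),(190+143/5,135+130/5)]),("top",[(195+182/6,130+72/6),(195+138/6,130+203/6)])):
    a,b=[ray(camera_params(n),q,95) for q in e];print(n,a,b,(a+b)/2,np.degrees(np.arctan2(*(a-b)[1::-1])),np.linalg.norm(a-b))
s=sensors.read_state();R=rot(s);print(R)
for g in ((505,345),):
  print(R.T@(np.array([*g,200])-s['eef_pos'])/10)
E
```

```text
scene [626.72901362 303.90053367  95.        ] [573.72373327 319.46286169  95.        ] [600.22637344 311.68169768  95.        ] -16.362216720722014 55.242608541147874
top [633.89778803 305.87423999  95.        ] [580.86537151 322.79680893  95.        ] [607.38157977 314.33552446  95.        ] -17.697809394711836 55.66696095929192
[[-9.19551424e-01  3.92969137e-01 -6.59756044e-04]
 [ 3.92969691e-01  9.19550064e-01 -1.58189822e-03]
 [-1.49584652e-05 -1.71390089e-03 -9.99998531e-01]]
[-32.8846307  -13.37012091   3.06927073]
```

```bash
python3 -m inch '[[[-43.2,-12.4,3.5,-6],[-43.2,-12.4,3.5,-6],[-43.2,-12.4,3.5,-6],[-43.2,-12.4,3.5,-6],[-43.2,-12.4,3.5,-6],[-43.2,-12.4,3.5,-6],[-43.2,-12.4,3.5,-6],[-43.2,-12.4,3.5,-6]]]' 5.5
```

```text
clock: 0.77
eef_pos: [514.1, 386.2, 204.9]
tool_rot: [-3.141, -0.001, 2.843]
force: [0.7, 0.9, -0.0]
width: 55.0
gripper_force: 0.0
```

```bash
python3 -m inch '[[[-4,-2,0.3,0],[-8,-3.5,0.3,0],[-8,-3.5,0.3,0],[-8,-3.5,0.3,0],[-8,-3.5,0.3,0]]]'
python3 - <<'E'
from h import *
s=sensors.read_state();print(s['eef_pos'],s['tool_rot'],s['clock'])
p=camera_params("wrist");im=get_image("wrist");cv2.imwrite("pics/w1.png",im)
import pickle;pickle.dump(p,open("w1.pkl","wb"))
K=np.array(p['mtx']);q=cv2.projectPoints(np.array([[604,313,95.]]),np.array(p['rvec'],float),np.array(p['tvec'],float),K,None)[0];print(q)
E
```

```text
clock: 1.18
eef_pos: [578.9, 330.7, 201.8]
tool_rot: [-3.141, -0.001, 2.841]
force: [-1.3, -0.4, 0.5]
width: 54.9
gripper_force: 0.0
[578.89205984 330.66367717 201.79370564] [-3.14124842e+00 -1.45428456e-03  2.84135579e+00] 1.1833
[[[245.70685424 226.64038899]]]
```

View pics/w1.png

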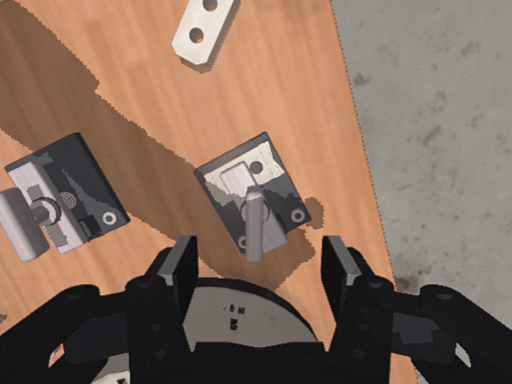

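The wrist view shows the jaw clamp with its bar from about (256,186) to (254,260), and the empty clamp at far left. I'll enlarge the bar.

Run:
```python
import cv2
im=cv2.imread("pics/w1.png")[165:275,195:315];cv2.imwrite("pics/w1z.png",cv2.resize(im,None,fx=5,fy=5,interpolation=cv2.INTER_CUBIC))
```

```text
(no output)
```

View pics/w1z.png

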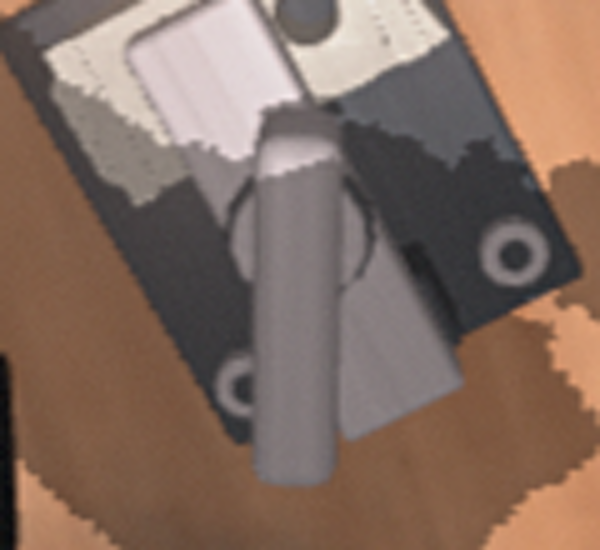

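Run:
```python
from h import *
import pickle;p=pickle.load(open("w1.pkl","rb"))
a=ray(p,(255,192.6),95);b=ray(p,(253.6,262),95);m=(a+b)/2
print(a,b,m,np.linalg.norm(a-b),np.degrees(np.arctan2(*(a-b)[1::-1])))
s=sensors.read_state();R=rot(s);print(s['eef_pos'],np.degrees(s['tool_rot']),R.T@(np.array([m[0],m[1],66])-s['eef_pos'])/10)
```

```text
[579.67082129 328.28236404  95.        ] [634.96801856 309.77820368  95.        ] [607.31941992 319.03028386  95.        ] 58.311096517495606 161.49815783346628
[577.96018264 332.04215375 201.95026766] [ 1.79990266e+02 -1.07735446e-01  1.62933793e+02] [-3.21406953 -0.3845747  13.58894212]
```

```bash
python3 -m inch '[[[-2,-0.3,2,1],[-3.2,-0.4,5,1],[-3.2,-0.4,8,1],[-3.2,-0.4,10.5,1],[-3.2,-0.4,12.5,1],[-3.2,-0.4,13.5,1],[-3.2,-0.4,13.5,1],[-3.2,-0.4,13.5,1]]]'
python3 - <<'E'
from h import *
s=sensors.read_state();print(s['force'])
cv2.imwrite("pics/w2.png",get_image("wrist"))
E
```

```text
clock: 1.9
eef_pos: [607.9, 319.1, 67.7]
tool_rot: [3.141, -0.0, 2.827]
force: [1.3, 0.5, 0.1]
width: 55.5
gripper_force: 0.0
[1.32569466 0.53636421 0.14247431]
```

View pics/w2.png

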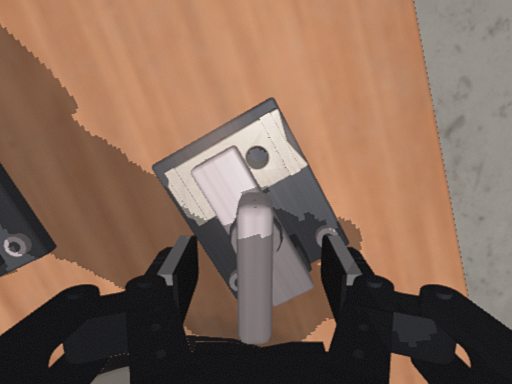

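The bar sits between the fingers, nearly centred (column 255 against about 259). Closing.

```bash
python3 -m inch '[[[0,0,0,0],[0,0,0,0],[0,0,0,0],[0,0,0,0],[0,0,0,0],[0,0,0,0],[0,0,0,0],[0,0,0,0]]]' 0
python3 - <<'E'
from h import *
s=sensors.read_state();print(s['torque'],s['force'],s['qpos'],s['tool_rot'])
E
```

```text
clock: 2.62
eef_pos: [608.9, 316.9, 68.8]
tool_rot: [-3.141, 0.001, 2.825]
force: [-1.8, -2.1, 6.0]
width: 13.1
gripper_force: 59.6
[-0.3591835   0.41206951 -0.01239209] [-1.80602116 -2.14959518  5.97897556] [-5.21811402e-01  8.65472699e-01  1.19891567e-03  1.52744959e+00
 -3.81055407e-04  7.48530073e-01  7.32975299e-01] [-3.14126011e+00  5.79913531e-04  2.82452678e+00]
```

```bash
python3 -m inch '[[[0,-0.1,0.02,4],[0,-0.1,0.04,8],[0,-0.1,0.06,13],[0,-0.1,0.08,18],[0,-0.1,0.1,23],[0,-0.1,0.12,28],[0,-0.1,0.14,32],[0,-0.1,0.14,32]]]'
python3 - <<'E'
from h import *
s=sensors.read_state();print(s['torque'],s['force'],s['qpos'][6],np.degrees(s['tool_rot']))
E
```

```text
clock: 3.28
eef_pos: [608.5, 316.3, 67.4]
tool_rot: [3.141, 0.001, 2.263]
force: [-2.3, -2.3, 6.2]
width: 13.3
gripper_force: 59.7
[-0.35299955  0.3913879  -0.13539096] [-2.27809172 -2.31030184  6.23429709] 0.31107466537067185 [1.79991447e+02 3.73271436e-02 1.29675567e+02]
```

```bash
python3 -m inch '[[[0,0,0.02,4],[0,0,0.04,8],[0,0,0.05,12],[0,0,0.05,12]]]'
python3 - <<'E'
from h import *
s=sensors.read_state();print(s['torque'],s['force'],np.degrees(s['tool_rot']))
E
python3 -m inch '[[[0,0,0.02,4],[0,0,0.03,8],[0,0,0.03,8],[0,0,0.03,8]]]'
python3 - <<'E'
from h import *
s=sensors.read_state();print(s['torque'],s['force'],np.degrees(s['tool_rot']))
E
```

```text
clock: 3.62
eef_pos: [608.3, 316.2, 66.9]
tool_rot: [-3.141, 0.0, 2.054]
force: [-2.3, -2.2, 6.3]
width: 13.0
gripper_force: 59.8
[-0.41410687  0.51262897 -0.06525403] [-2.29343971 -2.16558075  6.34037787] [-1.79988307e+02  2.57198322e-02  1.17684688e+02]
clock: 3.95
eef_pos: [608.3, 316.1, 66.8]
tool_rot: [-3.141, 0.001, 1.919]
force: [-3.0, -2.1, 7.2]
width: 13.3
gripper_force: 60.2
[-0.54366029  0.62429942  0.57445162] [-3.01378881 -2.0746476   7.20995367] [-1.79986968e+02  5.27495167e-02  1.09963259e+02]
```

```bash
python3 -m inch '[[[0,0,0,2],[0,0,0,4],[0,0,0,4],[0,0,0,4]]]'
python3 - <<'E'
from h import *
s=sensors.read_state();print(s['torque'],s['force'],np.degrees(s['tool_rot']))
E
python3 -m inch '[[[0,0,0,2],[0,0,0,4],[0,0,0,4],[0,0,0,4]]]'
python3 - <<'E'
from h import *
s=sensors.read_state();print(s['torque'],s['force'],np.degrees(s['tool_rot']))
cv2.imwrite("pics/w3.png",get_image("wrist"))
E
```

```text
clock: 4.28
eef_pos: [608.3, 316.0, 66.8]
tool_rot: [-3.141, 0.002, 1.855]
force: [-1.7, -3.3, 7.5]
width: 12.9
gripper_force: 81.6
[-0.63746704  0.59509366  2.04795513] [-1.69092779 -3.31813895  7.53956481] [-1.79994397e+02  1.23014754e-01  1.06289743e+02]
clock: 4.62
eef_pos: [608.3, 316.0, 66.9]
tool_rot: [3.141, 0.003, 1.79]
force: [-2.2, -3.7, 8.5]
width: 13.2
gripper_force: 115.7
[-0.79463066  0.56833851  3.28151273] [-2.22970095 -3.72157253  8.47246711] [179.99183952   0.18431328 102.56612873]
```

View pics/w3.png

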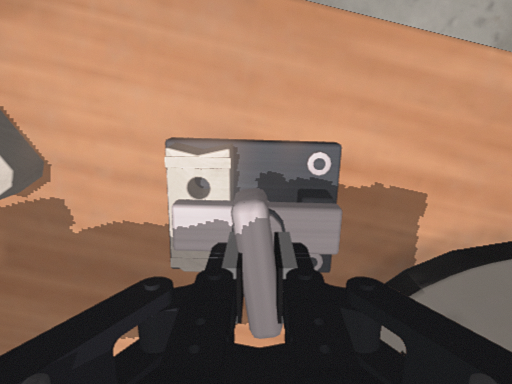

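The nut is at its stop: torque rose to 3.3 N m and the bar is twisting about 8° in the pads. I'll ease off the twist, open and raise.

```bash
python3 -m inch '[[[0,0,0,-3],[0,0,0,-7],[0,0,0,-7]]]'
python3 - <<'E'
from h import *
s=sensors.read_state();print(s['torque'],s['force'],np.degrees(s['tool_rot']))
E
python3 -m inch '[[[0,0,0,0],[0,0,0,0],[0,0,0,0],[0,0,0,0],[0,0,0,0],[0,0,0,0]]]' 5.5
python3 -m inch '[[[0,0,-1,0],[0,0,-4,0],[0,0,-7,0],[0,0,-10,0],[0,0,-13,0],[0,0,-13,0],[0,0,-13,0]]]'
python3 - <<'E'
from h import *
s=sensors.read_state();print(s['torque'],s['force'],np.degrees(s['tool_rot']))
im=get_image("wrist");p=camera_params("wrist");cv2.imwrite("pics/w4.png",im)
import pickle;pickle.dump(p,open("w4.pkl","wb"))
E
```

```text
clock: 4.92
eef_pos: [608.3, 316.1, 66.8]
tool_rot: [-3.141, 0.001, 1.906]
force: [-1.8, -1.5, 7.2]
width: 13.1
gripper_force: 61.2
[-0.53791608  0.65656281  0.94977749] [-1.78145507 -1.5089487   7.19083335] [-1.79985448e+02  4.25417921e-02  1.09202206e+02]
clock: 5.42
eef_pos: [608.3, 316.7, 65.1]
tool_rot: [-3.141, -0.0, 1.9]
force: [0.2, -0.4, 0.4]
width: 54.9
gripper_force: 0.0
clock: 6.0
eef_pos: [609.8, 317.3, 198.4]
tool_rot: [3.136, -0.001, 1.9]
force: [-0.6, 0.5, -0.4]
width: 55.3
gripper_force: 0.0
[ 0.0042428   0.03191617 -0.00125054] [-0.62348852  0.46649103 -0.39624392] [ 1.79697460e+02 -5.63518464e-02  1.08859498e+02]
```

View pics/w4.png

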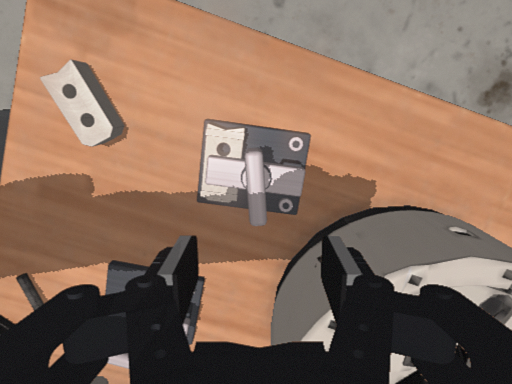

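Run:
```python
import pickle
from h import *
im=cv2.imread("pics/w4.png");cv2.imwrite("pics/w4z.png",cv2.resize(im[110:235,185:325],None,fx=4.5,fy=4.5,interpolation=cv2.INTER_CUBIC))
```

```text
(no output)
```

View pics/w4z.png

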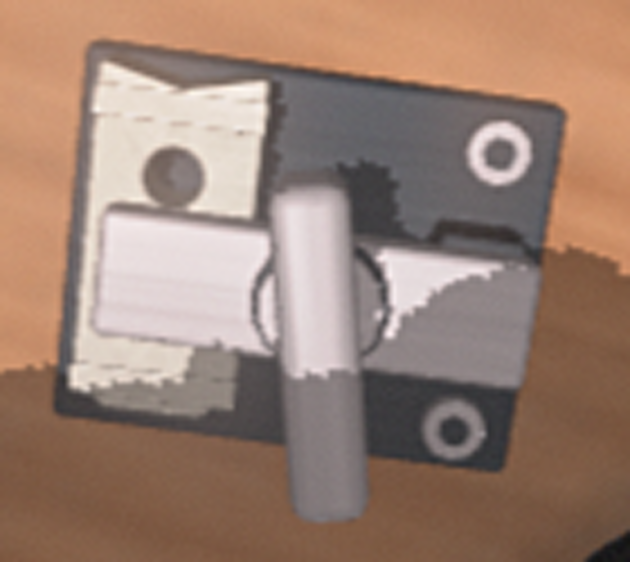

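The bar now stands about 80° to the strap, against about 30° at the start. It turned about 0.87 rad before the hard stop, which fits the starting range. The jaw is still in place under the strap and the gripper is clear.

```bash
python3 -m inch '[[[0,0,0,0],[0,0,0,0],[0,0,0,0]]]'; python3 -c "
from cell import order;print(order.finish_job())"
```

```text
clock: 6.3
eef_pos: [607.6, 316.4, 193.9]
tool_rot: [-3.139, 0.0, 1.9]
force: [0.1, 0.4, -0.3]
width: 54.9
gripper_force: 0.0
the job is handed in; nothing more can be done
None
```

I turned the nut on the clamp with the jaw clockwise to a hard stop, let go of it and handed the job in at 6.3 s; the jaw looks unmoved and the empty clamp was not touched, but the hand-in gave no verdict.

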